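Crack open the sealed lid in a dry-storage drawer

ROBOT

A 6-joint arm with a two-finger parallel gripper is mounted at the origin on a cart in front of the work surface, level with it; the furniture and walls round the work are solid. World frame = base frame: x ahead of the robot, y to its left, z up, the work surface at z = 0. Lengths are in m, angles in rad, forces in N, time in s.
With the tool pointing down it reaches from about 0.3 to 0.85 m from the base axis. Payload 4.2 kg.
Tool frame: the origin (TCP) lies at the very end of the fingers, on their centre line; the grasp point (between the pads) lies 19 mm behind it; z points along the fingers, y is the line along which they close (so a half turn about z gives the same grasp; the last joint's range is limited). The gripper opens to 91 mm and grips with 3 to 60 N. Pads are 32 mm wide; open, the fingers measure 118 mm over their backs; the gripper's body (76 mm by 178 mm) begins 60 mm behind the grasp point.
Start: joints at [-0.02, 0.32, 1.565, -0, 1.257, -0.02], TCP at [0.575, 0, 0.214] pointing down, gripper open.
Joint ranges: [-3.11, 3.11], [-0.84, 2.01], [0.21, 2.61], [-1.34, 4.49], [0.05, 2.63], [-2.56, 2.56]. Speed limits (rad/s): [2.57, 2.57, 3.14, 3.14, 3.14, 3.14].

INTERFACE

Orientations are given as a unit quaternion [x, y, z, w].
In Python, from bench import * gives the robot as it stands.
- The arm moves only by the tool jog_arm, never from a script. Its argument "moves" is a list of rows, each an object with "dp": the shift along the world's x, y, z in mm, a list of three; "rot": the turn, a rotation vector about the world's x, y, z in rad, a list of three. A call has 1 to 8 rows; each row shifts and turns the commanded pose from where the row before left it; what a row does not reach is not made up. A row lasts 1/10 s, in which the tool goes at most 50 mm and 8.59 degrees, less where a joint would pass 70% of its speed; a pose out of reach is approached as far as the arm can. A call with a gripper value outside its range is refused whole. "gripper" is the opening, from 0 (shut) to 1 (fully open), set as the call begins (left out, the last holds). The fingers move at their own pace and stop on an object; "squeeze" is the grip in N (left out, the last holds). Time passes only in rows, so rows that do not move let the fingers close. It gives the time, the measured TCP pose, the force, the opening and the grip force at its end, in the units of the state.
- get_state(): the state, without advancing time (a new reading comes with each control period).
- capture(name): name is "scene" or "side" or "wrist"; returns (picture, depth): 384x512x3 uint8, red, green, blue; 384x512 float32, m along the optical axis (not along the pixel's ray), 0 where there is no reading.
- camera_params(name): a dict with "mtx" (3x3 intrinsics, pixels), "k1" (the pictures are not rectified: a ray, as slopes to the right and down, at radius r is drawn at 1 + k1 r^2 times it, then the intrinsics apply), "world_to_cam" (4x4, takes a point from world to camera coordinates); the wrist camera has in their place "T_tool_cam" (4x4, takes a point from camera to tool coordinates, whose origin is the TCP and whose axes are the flange's). Camera axes: x right, y down, z forward; pixel columns grow to the right and rows downward; lengths in m; the calibration is good to about 2 mm. A picture is of the moment at which its call begins: read the wrist's pose just before it. camera_params takes no time and is no camera call.
- job_done(): hands the job in; it is judged then, once.
The state is a dict: "t": time; "joint_positions": joint angles; "joint_vel": joint speeds; "joint_efforts": joint torques, N m; "position": TCP position; "eef_rot": TCP orientation; "wrist_force": force on the tool from outside, world axes, zero at the start; "ft_torque": the same for the moment, N m; "width": finger opening in m; "grip_force": force on a finger pad.
Only numpy, scipy, OpenCV 4.12 (cv2) and the standard library are available. Lean on these libraries where they do the work, as an engineer would, in place of code of your own. Each camera call takes 0.05 s, during which the arm holds its last target. There are 200 camera calls.

TASK

Pull the drawer of the small white dry-storage unit fully open by its bar handle. Then take the lid in the drawer by its black upright grip, pull it free of its sticky gasket and stop it just above its seat: hold it level over the drawer, about 30 mm up, without ever jerking it far away. Finish while still holding the lid there by its grip, clear of everything else, with the drawer still fully open, and leave the things standing round about alone.

Things in the scene. Friction and masses are not known exactly. Their poses are not given: they have to be found in the camera images.
- dry_unit: white box of a dry-storage unit, fixed to the worktop, 180 (x) x 170 (y) x 115 mm high; origin at the centre of its underside. The open front with the drawer is on its own -x side; it stands turned so that this front faces roughly to the robot's right.
- dry_drawer (a joint): opening of the drawer (m): 0 shut, 0.145 at its stop, moving along the unit's own -x; slide friction about 2.5 N, stays where it is left. The drawer carries the lid. Its front panel is 156 mm wide, its outer face 12 mm in front of the unit's front when shut, its top edge 107 mm above the worktop.
- drawer_handle (a point): middle of the drawer's steel bar handle: round bar 10 mm thick, 90 mm long, running level along the unit's y axis, 42 mm out from the panel face and 86 mm above the worktop. Free below, in front and behind (37 mm gap to the panel), so it can be pinched or hooked from above.
- grip_top (a point): middle of the top of the lid's black upright grip: a fin 40 mm long (lid's x, same as the unit's x), 14 mm thick (lid's y), 24 mm high, in the middle of the lid; top 99 mm above the worktop when shut. 55 mm clear to the drawer's front panel, which stands 32 mm above the lid.
- tip_box: pipette tip box with clear cover, 79x112x64 mm, standing loose; leave alone. Origin: centre of underside
- amber_bottle: brown bottle with black cap, 55 mm across, 115 mm high, standing loose; leave alone. Origin: centre of underside
- glass_beaker: glass beaker 58x64x70 mm, standing loose; leave alone. Origin: centre of underside
- pipette: micropipette, 25x232x33 mm, lying loose; leave alone. Origin: centre of underside
- lid_seat (a point): centre of the drawer's rim on which the lid sits, 67 mm above the worktop, axes as the unit's; moves with the drawer. With the drawer fully open it lies 160 mm in front of the unit's origin (along the unit's -x).
- dry_lid: loose white plug lid shutting the drawer's tray: plate 142x142x8 mm, about 0.2 kg, with a 130x86 mm plug reaching 19 mm down. Origin: centre of the plate's underside, at the lid seat when shut. Its gasket grips: the upward pull needed peaks at 10 to 18 N in the first 2 mm, then fades; from 14 mm up it is free. Let go, it stays stuck or propped on the gasket.

How it is judged:
On the way, in this order (a step that is already met when the one before it is completed fails the run):
1. the drawer is pulled fully open (value of joint dry_drawer above 0.12 m), for 0.2 s.
2. the lid has broken free of its gasket (z of dry_lid in the frame of lid_seat above 0.014 m), for 0.1 s.
At the end, for the whole second after the job is handed in: the drawer is out at least 120 of 145 mm; the lid hangs still from the fingers (contact above 1 N), 18 to 45 mm above its seat, within 20 mm of it sideways, level within 0.2 rad, touching nothing of the unit (value of joint dry_drawer above 0.12 m and z of dry_lid in the frame of lid_seat between 0.018 and 0.045 m and horizontal distance between dry_lid and lid_seat below 0.02 m and angle between dry_lid's own z axis and vertical below 0.2 rad and linear speed of dry_lid below 0.02 m/s and contact force between dry_lid and dry_unit below 0.3 N and contact force between the fingers and dry_lid above 1 N); the arm keeps its last pose, push and grip.
It fails at once if the lid is jerked more than 80 mm above its seat (z of dry_lid in the frame of lid_seat above 0.08 m).
It fails at once if a thing standing about is shifted by more than 20 mm (distance of any of tip_box, amber_bottle, glass_beaker, pipette from where it was at the start of the episode above 0.02 m).
It also fails if it takes over 51 s, if anything falls off the work surface, if the arm or the gripper's body presses on something with over 40 N, if the wrist force passes 120 N, or if a joint passes its speed limit or range.

## Working session

There is one attempt and no reset: what is moved stays moved. The work goes in short steps, Python scripts to look and compute and a tool call to move; the robot and the scene stay as the last step left them, time stands still between calls to the robot, and variables do not carry over. Pictures are saved under pics/ and viewed, at most 10 in all, crops included, and the job is handed in when it is done.

Besides the shell and the picture viewer there is one more tool, called after "Call:" in YAML: its name, and indented under it one key for each argument. jog_arm: Moves the arm, as the interface text tells. Its arguments: {"type":"object","properties":{"moves":{"type":"array"},"gripper":{"type":"number"},"squeeze":{"type":"number"}},"required":["moves"]}

```bash
mkdir -p pics; cat > h.py <<'E'
from bench import *
import numpy as np, cv2
def snap(n,f):
    p,d=capture(n); cv2.imwrite('pics/%s.png'%f,p[:,:,::-1]); np.savez('pics/%s.npz'%f,p=p,d=d); return p,d
def cloud(n,d):
    c=camera_params(n); K=np.array(c['mtx']); h,w=d.shape
    u,v=np.meshgrid(np.arange(w),np.arange(h))
    dc=np.array([c['k1'],0,0,0,0],float)
    q=cv2.undistortPoints(np.stack([u,v],-1).reshape(-1,1,2).astype(float),K,dc).reshape(h,w,2)
    P=np.concatenate([q*d[...,None],d[...,None],np.ones((h,w,1))],-1)
    return (P@np.linalg.inv(np.array(c['world_to_cam'])).T)[...,:3]
E
python3 - <<'E'
from h import *
a,_=snap('scene','s1'); b,_=snap('side','d1')
cv2.imwrite('pics/m1.png',cv2.resize(np.hstack([a,b])[:,:,::-1],(800,300)))
for n in('scene','side'):
  c=camera_params(n);print(n,c['k1'],np.linalg.inv(np.array(c['world_to_cam'])).round(2).tolist())
print(get_state())
E
```

```text
scene -0.07854979083063013 [[0.66, -0.52, 0.54, -0.2], [-0.75, -0.45, 0.49, -0.74], [-0.01, -0.73, -0.69, 1.07], [0.0, 0.0, 0.0, 1.0]]
side -0.010741729608680719 [[0.81, -0.41, 0.42, 0.07], [-0.59, -0.55, 0.59, -0.78], [-0.01, -0.72, -0.69, 0.92], [0.0, 0.0, 0.0, 1.0]]
{'t': 0.1, 'joint_positions': array([-1.99924000e-02,  3.20222894e-01,  1.56553880e+00, -2.37922450e-05,
        1.25737605e+00, -1.99434428e-02]), 'joint_vel': array([ 0.0012407 , -0.00167607, -0.00200045, -0.00024938, -0.00168057,
       -0.00012428]), 'joint_efforts': array([ 5.01049108e-04, -4.13330913e+01, -2.32510239e+01,  7.29743019e-02,
        4.21804120e-02, -4.88014211e-05]), 'position': array([5.74562033e-01, 6.29537329e-06, 2.13214335e-01]), 'eef_rot': array([ 7.07121279e-01,  7.07091861e-01, -5.43417197e-04, -5.49234822e-04]), 'wrist_force': array([ 0.19785314, -0.36861606,  0.55173236]), 'ft_torque': array([0.00272457, 0.00545518, 0.02978243]), 'grip_force': 0.0, 'width': 0.09122767286636999}
```

View pics/s1.png

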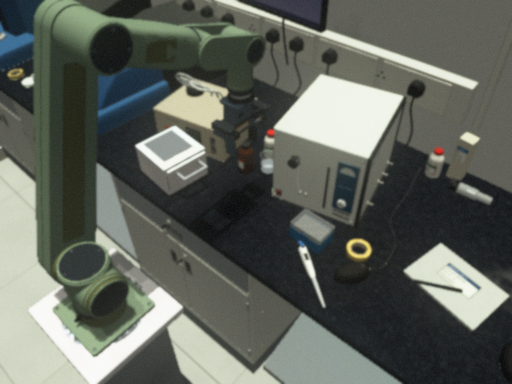

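View pics/d1.png

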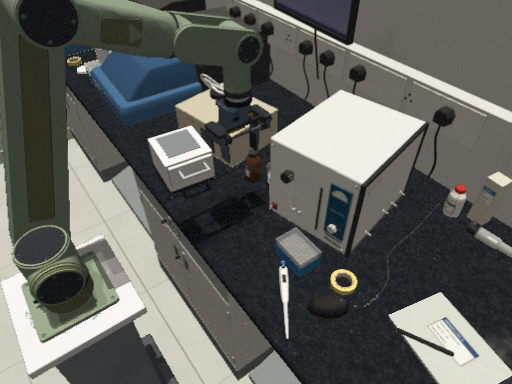

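The unit is at about (172,158) in scene and (180,158) in side, with its handle at (190,172) and (195,172). The bottle is just to the right at (247,157) and (253,165), and a large instrument stands beyond it.

```bash
python3 - <<'E'
from h import *
for n,f,R in(('scene','s1',(130,120,215,200)),('side','d1',(140,120,222,200))):
    z=np.load('pics/%s.npz'%f);p,d=z['p'],z['d'];X=cloud(n,d)
    x0,y0,x1,y1=R; m=np.zeros(d.shape,bool);m[y0:y1,x0:x1]=1; m&=d>0
    t=m&(abs(X[...,2]-.115)<.006)
    P=(X[t][:,:2]*1000).astype(np.float32)
    # keep main cluster
    P=P[np.all(abs(P-np.median(P,0))<130,1)]
    r=cv2.minAreaRect(P);print(n,len(P),r,cv2.boxPoints(r).round().tolist(),X[t][:,2].mean())
    # points in front region at handle height
    c=np.median(P,0)/1000
    hm=m&(abs(X[...,2]-.086)<.03)&(X[...,1]<c[1]-.09)&(X[...,1]>c[1]-.19)
    H=X[hm]
    for lo in np.arange(-.18,-.08,.01):
        q=H[(H[:,1]-c[1]>=lo)&(H[:,1]-c[1]<lo+.01)]
        if len(q):print(round(lo,2),len(q),q.mean(0).round(3),q.min(0).round(3),q.max(0).round(3))
    # heightmap of surroundings
    g=(d>0)&(X[...,2]>.015)&(X[...,2]<.6)
    Q=X[g]; ix=((Q[:,0]-.2)/.04).astype(int);iy=((Q[:,1]+.5)/.04).astype(int)
    M=np.zeros((18,25),int)
    for a,b,c_ in zip(ix,iy,Q[:,2]):
        if 0<=a<18 and 0<=b<25:M[a,b]=max(M[a,b],int(c_*1000))
    if n=='side':
        print('cols y from -.5 step .04'); 
        for i,row in enumerate(M):print(round(.2+.04*i,2),row.tolist())
E
python3 - <<'E'
import cv2
a=cv2.imread('pics/s1.png')[110:210,120:290];b=cv2.imread('pics/d1.png')[110:210,130:300]
cv2.imwrite('pics/c1.png',cv2.resize(cv2.vconcat([a,b]),None,fx=3,fy=3,interpolation=2)[:600])
E
```

```text
scene 1696 ((512.4266357421875, 279.4690246582031), (231.9171905517578, 218.13824462890625), 7.693375587463379) [[383.0, 372.0], [412.0, 156.0], [642.0, 187.0], [613.0, 403.0]] 0.11663661274545307
-0.15 17 [0.516 0.131 0.089] [0.486 0.128 0.085] [0.537 0.132 0.095]
-0.14 65 [0.481 0.137 0.09 ] [0.437 0.133 0.08 ] [0.534 0.142 0.096]
-0.13 16 [0.479 0.147 0.09 ] [0.438 0.143 0.085] [0.535 0.152 0.093]
-0.12 14 [0.487 0.157 0.09 ] [0.439 0.153 0.086] [0.54  0.162 0.095]
-0.11 46 [0.532 0.17  0.087] [0.439 0.163 0.058] [0.568 0.173 0.113]
-0.1 274 [0.511 0.178 0.087] [0.437 0.173 0.056] [0.573 0.183 0.113]
side 1580 ((518.1683959960938, 291.46649169921875), (231.34544372558594, 204.96466064453125), 85.913818359375) [[408.0, 183.0], [612.0, 169.0], [629.0, 400.0], [424.0, 414.0]] 0.11641456448284046
-0.15 19 [0.518 0.129 0.089] [0.499 0.125 0.085] [0.533 0.132 0.093]
-0.14 63 [0.481 0.136 0.089] [0.441 0.133 0.084] [0.537 0.142 0.094]
-0.13 20 [0.481 0.145 0.09 ] [0.438 0.142 0.085] [0.534 0.15  0.093]
-0.12 11 [0.486 0.156 0.09 ] [0.441 0.153 0.087] [0.54  0.161 0.093]
-0.11 37 [0.531 0
[... 1271 characters left out ...]
9, 116, 151, 151, 0, 152, 152, 153, 153, 153, 154]
0.68 [0, 0, 0, 298, 299, 298, 298, 298, 297, 297, 298, 294, 0, 71, 118, 116, 152, 151, 0, 0, 244, 265, 271, 263, 233]
0.72 [0, 0, 0, 297, 297, 297, 299, 298, 298, 298, 297, 297, 0, 71, 0, 0, 86, 152, 0, 0, 245, 247, 187, 219, 220]
0.76 [0, 0, 0, 298, 297, 297, 298, 297, 297, 297, 299, 297, 0, 0, 0, 0, 0, 104, 0, 0, 0, 0, 185, 185, 0]
0.8 [0, 0, 0, 296, 298, 298, 298, 298, 298, 298, 297, 297, 0, 0, 0, 0, 0, 98, 0, 150, 150, 0, 0, 0, 152]
0.84 [0, 0, 0, 65, 298, 298, 297, 297, 299, 297, 298, 299, 0, 0, 0, 0, 0, 153, 153, 153, 153, 0, 0, 0, 0]
0.88 [0, 0, 0, 0, 297, 298, 297, 298, 298, 298, 298, 298, 296, 0, 0, 0, 0, 152, 149, 0, 0, 0, 0, 0, 0]
```

View pics/c1.png

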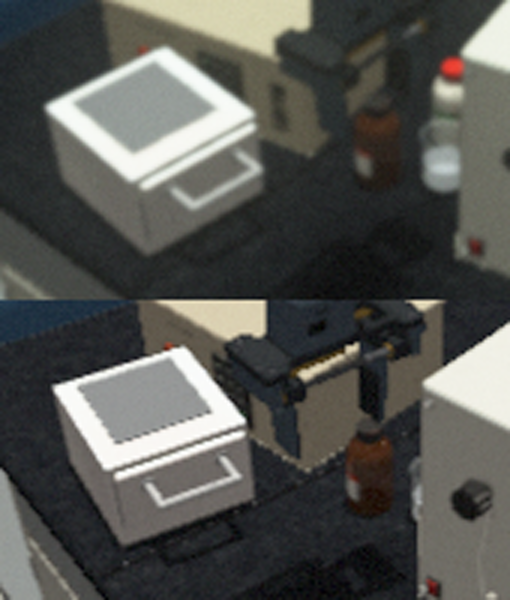

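```bash
python3 - <<'E'
from h import *
for n,f,R in(('scene','s1',(130,120,215,200)),('side','d1',(140,120,222,200))):
    z=np.load('pics/%s.npz'%f);p,d=z['p'],z['d'];X=cloud(n,d)
    x0,y0,x1,y1=R; m=np.zeros(d.shape,bool);m[y0:y1,x0:x1]=1; m&=d>0
    def line(s,lab):
        P=X[s]
        for _ in range(4):
            vx,vy,cx,cy=cv2.fitLine(P[:,:2].astype(np.float32),cv2.DIST_HUBER,0,1e-3,1e-4).ravel()
            e=(P[:,0]-cx)*vy-(P[:,1]-cy)*vx; P=P[abs(e)<.006]
        if vx<0:vx,vy=-vx,-vy
        t=(P[:,:2]-[cx,cy])@[vx,vy]; a=t.min();b=t.max()
        print(n,lab,len(P),'ang',round(float(np.degrees(np.arctan2(vy,vx))),2),'ends',(cx+a*vx,cy+a*vy),(cx+b*vx,cy+b*vy),'z',P[:,2].mean(),P[:,2].max())
    line(m&(X[...,1]<.146)&(X[...,1]>.12)&(X[...,2]>.075),'bar')
    line(m&(X[...,1]<.188)&(X[...,1]>.16)&(X[...,2]>.04)&(X[...,2]<.1),'panel')
    line(m&(X[...,0]<.44)&(X[...,1]>.19)&(X[...,2]>.04)&(X[...,2]<.1),'side')
    t=m&(abs(X[...,2]-.116)<.006)&(X[...,1]>.17)&(X[...,0]<.6)
    T=X[t]; k=np.zeros(d.shape,np.uint8);k[t]=255;k=cv2.morphologyEx(k,cv2.MORPH_OPEN,np.ones((3,3)))
    r=cv2.minAreaRect((X[k>0][:,:2]*1000).astype(np.float32));print(r,cv2.boxPoints(r).round().tolist())
E
```

```text
scene bar 82 ang -6.18 ends (np.float64(0.4366896076246047), np.float64(0.1410795142362681)) (np.float64(0.5363894652221196), np.float64(0.13028397539078085)) z 0.0894912987788383 0.09621011397113921
scene panel 382 ang -5.75 ends (np.float64(0.41023299244557176), np.float64(0.18829339580854995)) (np.float64(0.5687290009065237), np.float64(0.17233261231203648)) z 0.0751527423963011 0.09984045191859003
scene side 307 ang 82.94 ends (np.float64(0.40792435259153903), np.float64(0.19905328757708324)) (np.float64(0.4302429354079515), np.float64(0.3791538569588321)) z 0.07006328342446891 0.09967462871365418
((501.7977294921875, 280.4703063964844), (185.73373413085938, 171.5622100830078), 83.41366577148438) [[406.0, 198.0], [576.0, 178.0], [598.0, 363.0], [427.0, 383.0]]
side bar 83 ang -7.42 ends (np.float64(0.43901545660586716), np.float64(0.14063566205560626)) (np.float64(0.5329557602318965), np.float64(0.12840720516104467)) z 0.08906758583252615 0.09435202761043526
side panel 437 ang -5.86 ends (np.float64(0.4143872143652223), np.float64(0.18775854923771704)) (np.float64(0.5694119253054413), np.float64(0.17184429215730435)) z 0.07402332999036537 0.09973774185026518
side side 166 ang 83.77 ends (np.float64(0.4090763149443961), np.float64(0.19824117489491525)) (np.float64(0.429105069414184), np.float64(0.3817106278289757)) z 0.06996320945119869 0.09957763286363264
((503.9776916503906, 281.5491027832031), (187.34432983398438, 172.09072875976562), 83.2930908203125) [[408.0, 199.0], [578.0, 178.0], [600.0, 365.0], [429.0, 385.0]]
```

The handle is at about (0.487, 0.137), which agrees with the front line and box centre. The unit is yawed about -6.4°. I'll turn the tool 83.6° and go above the bar.

Call:
jog_arm:
  moves:
    - {"dp":[-9,14,-3],"rot":[0,0,0.146]}
    - {"dp":[-9,14,-3],"rot":[0,0,0.146]}
    - {"dp":[-9,14,-3],"rot":[0,0,0.146]}
    - {"dp":[-9,14,-3],"rot":[0,0,0.146]}
    - {"dp":[-9,14,-3],"rot":[0,0,0.146]}
    - {"dp":[-9,14,-3],"rot":[0,0,0.146]}
    - {"dp":[-9,14,-3],"rot":[0,0,0.146]}
    - {"dp":[-9,14,-3],"rot":[0,0,0.146]}
  gripper: 0.35
  squeeze: 30

```text
t: 0.9
position: [0.5023, 0.1125, 0.1894]
eef_rot: [0.197, 0.98, -0.0, -0.0]
wrist_force: [1.0, 0.7, 0.7]
width: 0.0325
grip_force: 0.0
```

Call:
jog_arm:
  moves:
    - {"dp":[-8,13,-10],"rot":[0,0,0.146]}
    - {"dp":[-8,12,-10],"rot":[0,0,0.146]}
    - {"dp":[0,0,0],"rot":[0,0,0]}
    - {"dp":[0,0,0],"rot":[0,0,0]}

```text
t: 1.3
position: [0.4871, 0.1369, 0.1699]
eef_rot: [0.057, 0.998, -0.0, -0.0]
wrist_force: [0.1, -0.8, -0.8]
width: 0.0317
grip_force: 0.0
```

```bash
python3 - <<'E'
from h import *
s=get_state();print(s['position'],s['eef_rot'],s['joint_positions'].round(2),s['width'])
a,_=snap('side','d2');cv2.imwrite('pics/c2.png',cv2.resize(a[60:230,120:330,::-1],None,fx=3,fy=3))
print(camera_params('wrist'))
E
```

```text
[0.48709649 0.13686046 0.16993387] [ 5.65303837e-02  9.98400860e-01 -1.84899703e-04 -6.75544296e-05] [ 0.25  0.25  1.79 -0.    1.11 -1.21] 0.03167539201542259
{'mtx': array([[284.5785567 ,   0.        , 257.2426836 ],
       [  0.        , 284.5785567 , 193.92694858],
       [  0.        ,   0.        ,   1.        ]]), 'k1': 0.022156072182670423, 'T_tool_cam': array([[-5.80750556e-04, -9.58054810e-01, -2.86584446e-01,
         8.04967952e-02],
       [ 9.99999457e-01, -3.08354587e-04, -9.95621535e-04,
        -6.15719070e-04],
       [ 8.65490372e-04, -2.86584868e-01,  9.58054468e-01,
        -1.71668683e-01],
       [ 0.00000000e+00,  0.00000000e+00,  0.00000000e+00,
         1.00000000e+00]])}
```

View pics/c2.png

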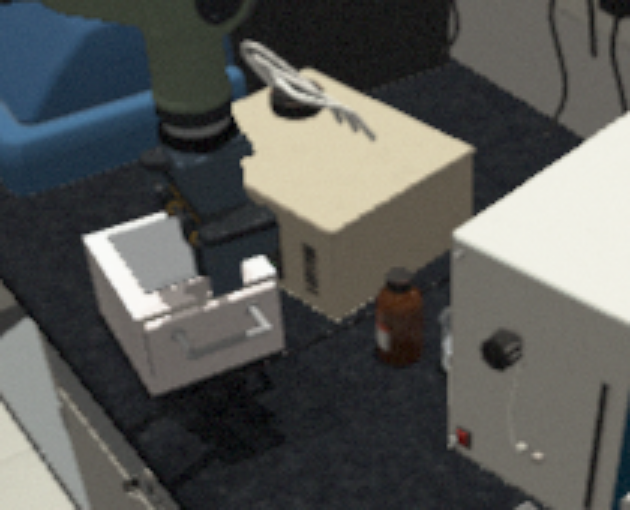

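The fingers hang over the bar, with bar and panel both visible at crop (215,335), as computed. Next I descend straight down.

Call:
jog_arm:
  moves:
    - {"dp":[0,0,-30],"rot":[0,0,0]}
    - {"dp":[0,0,-30],"rot":[0,0,0]}
    - {"dp":[0,0,-10],"rot":[0,0,0]}
    - {"dp":[0,0,-10],"rot":[0,0,0]}
    - {"dp":[0,0,-10],"rot":[0,0,0]}
    - {"dp":[0,0,-10],"rot":[0,0,0]}
    - {"dp":[0,0,-3],"rot":[0,0,0]}
    - {"dp":[0,0,0],"rot":[0,0,0]}

```text
t: 2.15
position: [0.4869, 0.137, 0.0668]
eef_rot: [0.055, 0.998, -0.0, -0.0]
wrist_force: [-0.3, -0.3, -0.1]
width: 0.0316
grip_force: 0.0
```

Call:
jog_arm:
  moves:
    - {"dp":[0,0,0],"rot":[0,0,0]}
    - {"dp":[0,0,0],"rot":[0,0,0]}
    - {"dp":[0,0,0],"rot":[0,0,0]}
    - {"dp":[0,0,0],"rot":[0,0,0]}
  gripper: 0

```text
t: 2.55
position: [0.4873, 0.1372, 0.0674]
eef_rot: [0.055, 0.998, 0.0, 0.0]
wrist_force: [0.3, 0.7, 0.8]
width: 0.0089
grip_force: 30.0
```

The bar is pinched, so I pull.

Call:
jog_arm:
  moves:
    - {"dp":[-1,-10,0],"rot":[0,0,0]}
    - {"dp":[-1,-10,0],"rot":[0,0,0]}
    - {"dp":[-1,-10,0],"rot":[0,0,0]}
    - {"dp":[-1,-10,0],"rot":[0,0,0]}
    - {"dp":[-1,-10,0],"rot":[0,0,0]}
    - {"dp":[-1,-10,0],"rot":[0,0,0]}
    - {"dp":[-1,-10,0],"rot":[0,0,0]}
    - {"dp":[-1.5,-10,0],"rot":[0,0,0]}

```text
t: 3.35
position: [0.4782, 0.0561, 0.0673]
eef_rot: [0.056, 0.998, 0.0, -0.0]
wrist_force: [-1.3, 2.9, 4.9]
width: 0.0096
grip_force: 30.0
```

Call:
jog_arm:
  moves:
    - {"dp":[-1.5,-12,0],"rot":[0,0,0]}
    - {"dp":[-1.5,-12,0],"rot":[0,0,0]}
    - {"dp":[-1.5,-12,0],"rot":[0,0,0]}
    - {"dp":[-1,-10,0],"rot":[0,0,0]}
    - {"dp":[-1,-10,0],"rot":[0,0,0]}
    - {"dp":[-1,-8,0],"rot":[0,0,0]}
    - {"dp":[0,0,0],"rot":[0,0,0]}
    - {"dp":[0,0,0],"rot":[0,0,0]}

```text
t: 4.15
position: [0.4713, -0.007, 0.0673]
eef_rot: [0.056, 0.998, 0.001, 0.0]
wrist_force: [-0.2, 7.1, 5.0]
width: 0.0092
grip_force: 30.0
```

The drawer is at its stop, with about 145 mm travelled and the reaction force rising. I release, rise, and turn back 90° while moving over the lid.

Call:
jog_arm:
  moves:
    - {"dp":[0,0,0],"rot":[0,0,0]}
    - {"dp":[0,0,0],"rot":[0,0,0]}
    - {"dp":[0,0,0],"rot":[0,0,0]}
    - {"dp":[0,0,10],"rot":[0,0,0]}
    - {"dp":[0,0,10],"rot":[0,0,0]}
    - {"dp":[0,0,20],"rot":[0,0,0]}
    - {"dp":[0,0,35],"rot":[0,0,0]}
    - {"dp":[0,0,35],"rot":[0,0,0]}
  gripper: 0.35

```text
t: 4.95
position: [0.4707, -0.0071, 0.1788]
eef_rot: [0.055, 0.998, -0.0, -0.0]
wrist_force: [0.3, 0.3, -0.8]
width: 0.032
grip_force: 0.0
```

Call:
jog_arm:
  moves:
    - {"dp":[1,12,0],"rot":[0,0,-0.143]}
    - {"dp":[1,12,0],"rot":[0,0,-0.143]}
    - {"dp":[1,12,0],"rot":[0,0,-0.143]}
    - {"dp":[1,12,0],"rot":[0,0,-0.143]}
    - {"dp":[1,12,0],"rot":[0,0,-0.143]}
    - {"dp":[1,12,0],"rot":[0,0,-0.143]}
    - {"dp":[1,12,0],"rot":[0,0,-0.143]}
    - {"dp":[1,12,0],"rot":[0,0,-0.143]}

```text
t: 5.75
position: [0.4792, 0.0894, 0.178]
eef_rot: [0.589, 0.808, 0.0, 0.001]
wrist_force: [0.3, -0.0, -0.2]
width: 0.0321
grip_force: 0.0
```

Call:
jog_arm:
  moves:
    - {"dp":[2,12,0],"rot":[0,0,-0.143]}
    - {"dp":[2,10,0],"rot":[0,0,-0.143]}
    - {"dp":[2,10,0],"rot":[0,0,-0.141]}
    - {"dp":[0,0,0],"rot":[0,0,0]}
    - {"dp":[0,0,0],"rot":[0,0,0]}
  gripper: 0.5

```text
t: 6.25
position: [0.485, 0.1208, 0.1775]
eef_rot: [0.744, 0.668, 0.0, 0.0]
wrist_force: [-0.1, -1.0, -1.6]
width: 0.0461
grip_force: 0.0
```

```bash
python3 - <<'E'
from h import *
s=get_state();print(s['position'],s['eef_rot'],s['width'])
a,_=snap('wrist','w1'); b,_=snap('side','d3'); b=b[90:234,110:302]
cv2.imwrite('pics/c3.png',cv2.resize(np.vstack([a,cv2.resize(b,(512,384))])[:,:,::-1],None,fx=.78,fy=.78))
E
```

```text
[0.48500597 0.12081359 0.17753838] [7.44041289e-01 6.68133525e-01 1.49970467e-04 3.61930603e-04] 0.04607223870709774
```

View pics/c3.png

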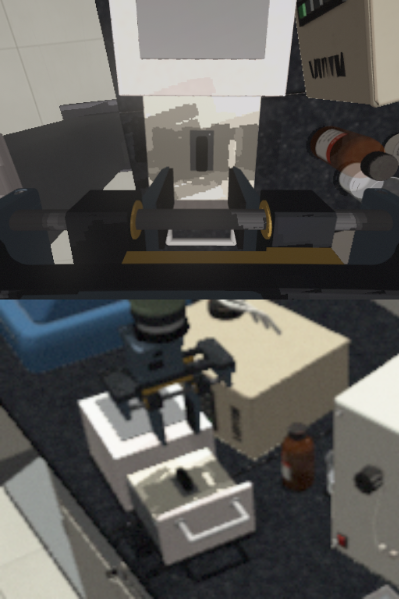

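The drawer is open. The black fin shows in the wrist view at about (202,150), which is full-frame (259,195), and in the side view at crop (185,478). Measuring it now.

```bash
python3 - <<'E'
from h import *
from scipy.spatial.transform import Rotation as Ro
s=get_state();T=np.eye(4);T[:3,:3]=Ro.from_quat(s['eef_rot']).as_matrix();T[:3,3]=s['position']
c=camera_params('wrist');M=T@np.array(c['T_tool_cam'])
z=np.load('pics/w1.npz');p,d=z['p'],z['d']
h,w=d.shape;u,v=np.meshgrid(np.arange(w),np.arange(h))
q=cv2.undistortPoints(np.stack([u,v],-1).reshape(-1,1,2).astype(float),c['mtx'],np.array([c['k1'],0,0,0.])).reshape(h,w,2)
W=np.concatenate([q*d[...,None],d[...,None],np.ones((h,w,1))],-1)@M.T
W=W[...,:3]
m=np.zeros(d.shape,bool);m[155:235,235:285]=1
m&=(d>0)&(p.max(2)<95)
print('wrist fin all',m.sum(),np.percentile(W[m],[2,50,98],0).round(4).tolist())
# by rays onto z=.099: dark mask
D=np.concatenate([q,np.ones((h,w,1))],-1)@M[:3,:3].T;o=M[:3,3]
G=o+D*((.099-o[2])/D[...,2])[...,None]
t=m&(abs(W[...,2]-.099)<.006);print('top',t.sum())
for name,PP in(('depth',W),('ray',G)):
  if t.sum()>20:
    r=cv2.minAreaRect((PP[t][:,:2]*1000).astype(np.float32));print(name,r,PP[t].mean(0))
ys,xs=np.nonzero(t);print(xs.min(),xs.max(),ys.min(),ys.max())
X=cloud('side',np.load('pics/d3.npz')['d']);p=np.load('pics/d3.npz')['p']
k=(p.max(2)<60)&(abs(X[...,2]-.09)<.016)&(abs(X[...,0]-.486)<.04)&(abs(X[...,1]-.12)<.05)
print('side fin',k.sum(),np.percentile(X[k],[2,50,98],0).round(4).tolist())
E
```

```text
wrist fin all 1552 [[0.4717, 0.095, 0.0756], [0.4874, 0.1241, 0.0777], [0.5019, 0.146, 0.1005]]
top 610
depth ((487.06549072265625, 120.70246887207031), (39.78703308105469, 13.859954833984375), 84.15328979492188) [0.48730359 0.12208512 0.09911158]
ray ((487.16253662109375, 121.65542602539062), (40.637062072753906, 13.674274444580078), 84.2173843383789) [0.48729822 0.12203611 0.099     ]
251 266 177 219
side fin 83 [[0.4748, 0.0978, 0.0744], [0.4805, 0.1082, 0.0858], [0.4968, 0.1356, 0.1015]]
```

The fin centre is (0.487, 0.121) with a top of 40x14 mm at z 0.099, all as specified. I descend to z≈0.078 and grip.

Call:
jog_arm:
  moves:
    - {"dp":[2,0.5,-20],"rot":[0,0,0]}
    - {"dp":[0,0,-25],"rot":[0,0,0]}
    - {"dp":[0,0,-20],"rot":[0,0,0]}
    - {"dp":[0,0,-15],"rot":[0,0,0]}
    - {"dp":[0,0,-10],"rot":[0,0,0]}
    - {"dp":[0,0,-6],"rot":[0,0,0]}
    - {"dp":[0,0,-3],"rot":[0,0,0]}
    - {"dp":[0,0,0],"rot":[0,0,0]}

```text
t: 7.15
position: [0.4872, 0.1214, 0.0781]
eef_rot: [0.745, 0.667, 0.0, 0.0]
wrist_force: [0.9, 0.6, 0.7]
width: 0.0455
grip_force: 0.0
```

Call:
jog_arm:
  moves:
    - {"dp":[0,0,0],"rot":[0,0,0]}
    - {"dp":[0,0,0],"rot":[0,0,0]}
    - {"dp":[0,0,0],"rot":[0,0,0]}
    - {"dp":[0,0,0],"rot":[0,0,0]}
    - {"dp":[0,0,0],"rot":[0,0,0]}
  gripper: 0
  squeeze: 58

```text
t: 7.65
position: [0.4862, 0.1216, 0.0782]
eef_rot: [0.745, 0.667, -0.0, -0.001]
wrist_force: [-2.5, 0.5, 2.9]
width: 0.0137
grip_force: 58.0
```

Gripped at 14 mm. I pull up slowly.

Call:
jog_arm:
  moves:
    - {"dp":[0,0,1],"rot":[0,0,0]}
    - {"dp":[0,0,1],"rot":[0,0,0]}
    - {"dp":[0,0,1],"rot":[0,0,0]}
    - {"dp":[0,0,1],"rot":[0,0,0]}
    - {"dp":[0,0,1],"rot":[0,0,0]}
    - {"dp":[0,0,1],"rot":[0,0,0]}
    - {"dp":[0,0,2],"rot":[0,0,0]}
    - {"dp":[0,0,2],"rot":[0,0,0]}

```text
t: 8.45
position: [0.487, 0.1215, 0.0892]
eef_rot: [0.745, 0.667, 0.0, 0.0]
wrist_force: [-4.4, 0.7, 1.6]
width: 0.0138
grip_force: 58.0
```

Call:
jog_arm:
  moves:
    - {"dp":[0,0,2],"rot":[0,0,0]}
    - {"dp":[0,0,3],"rot":[0,0,0]}
    - {"dp":[0,0,3],"rot":[0,0,0]}
    - {"dp":[0,0,3],"rot":[0,0,0]}
    - {"dp":[0,0,4],"rot":[0,0,0]}
    - {"dp":[0,0,4],"rot":[0,0,0]}
    - {"dp":[0,0,1],"rot":[0,0,0]}
    - {"dp":[0,0,0],"rot":[0,0,0]}

```text
t: 9.25
position: [0.4872, 0.1215, 0.1082]
eef_rot: [0.745, 0.667, 0.0, 0.0]
wrist_force: [0.8, 0.2, -0.4]
width: 0.0138
grip_force: 58.0
```

```bash
python3 - <<'E'
from h import *
s=get_state();print(s['position'],s['eef_rot'],s['width'],s['wrist_force'],s['grip_force'])
a,_=snap('wrist','w2'); b,d=snap('side','d4'); e,d2=snap('scene','s4')
for n,dd,pp in(('side',d,b),('scene',d2,e)):
    X=cloud(n,dd); f=(dd>0)&(pp.min(2)>90)&(abs(X[...,0]-.487)<.085)&(abs(X[...,1]-.121)<.085)&(X[...,2]>.05)&(X[...,2]<.125)
    P=X[f]; H,ed=np.histogram(P[:,2],np.arange(.05,.126,.005)); print(n,list(zip(ed.round(3),H)))
    g=P[(P[:,1]>.06)&(P[:,1]<.18)&(P[:,2]>.088)]
    if len(g)>30:
        c,*_=np.linalg.lstsq(np.c_[g[:,:2]-[.487,.121],np.ones(len(g))],g[:,2],rcond=None);print('plane',len(g),c)
    B=X[(dd>0)&(abs(X[...,0]-.47)<.06)&(X[...,1]<.02)&(X[...,1]>-.03)&(X[...,2]>.07)];print('bar',np.median(B,0))
b=b[90:234,110:302]
cv2.imwrite('pics/c4.png',cv2.resize(np.vstack([a,cv2.resize(b,(512,384))])[:,:,::-1],None,fx=.78,fy=.78))
E
```

```text
[0.48719597 0.12154813 0.10821479] [7.45228099e-01 6.66809544e-01 2.81812798e-04 1.82962691e-04] 0.01377634561416571 [ 0.79783642  0.15787176 -0.41927853] 57.998085021972656
side [(np.float64(0.05), np.int64(21)), (np.float64(0.055), np.int64(24)), (np.float64(0.06), np.int64(18)), (np.float64(0.065), np.int64(27)), (np.float64(0.07), np.int64(24)), (np.float64(0.075), np.int64(23)), (np.float64(0.08), np.int64(23)), (np.float64(0.085), np.int64(24)), (np.float64(0.09), np.int64(32)), (np.float64(0.095), np.int64(34)), (np.float64(0.1), np.int64(430)), (np.float64(0.105), np.int64(667)), (np.float64(0.11), np.int64(34)), (np.float64(0.115), np.int64(7)), (np.float64(0.12), np.int64(1))]
plane 806 [1.93835978e-05 5.34756852e-04 1.05351937e-01]
bar [ 0.47440156 -0.00638663  0.08982825]
scene [(np.float64(0.05), np.int64(13)), (np.float64(0.055), np.int64(13)), (np.float64(0.06), np.int64(12)), (np.float64(0.065), np.int64(16)), (np.float64(0.07), np.int64(11)), (np.float64(0.075), np.int64(19)), (np.float64(0.08), np.int64(14)), (np.float64(0.085), np.int64(16)), (np.float64(0.09), np.int64(25)), (np.float64(0.095), np.int64(25)), (np.float64(0.1), np.int64(382)), (np.float64(0.105), np.int64(584)), (np.float64(0.11), np.int64(42)), (np.float64(0.115), np.int64(26)), (np.float64(0.12), np.int64(2))]
plane 705 [ 5.13955322e-04 -8.01810444e-05  1.05547372e-01]
bar [ 0.47262851 -0.0061975   0.09068087]
```

View pics/c4.png

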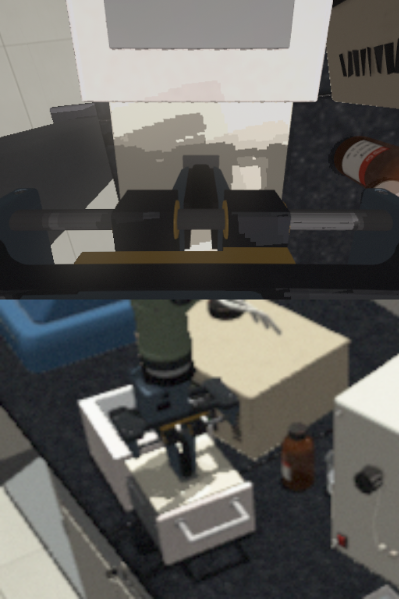

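The lid's top plane is at 0.1054, so its underside is about 30 mm over the seat. It is level, and the drawer is still out, with the bar at y≈-0.006. The lid's back edge is very near the unit's front, so I shift it 1.5 mm outward, settle and hand in.

Call:
jog_arm:
  moves:
    - {"dp":[-0.1,-0.8,0],"rot":[0,0,0]}
    - {"dp":[-0.1,-0.7,0],"rot":[0,0,0]}
    - {"dp":[0,0,0],"rot":[0,0,0]}
    - {"dp":[0,0,0],"rot":[0,0,0]}
    - {"dp":[0,0,0],"rot":[0,0,0]}
    - {"dp":[0,0,0],"rot":[0,0,0]}

```text
t: 10.0
position: [0.4868, 0.12, 0.108]
eef_rot: [0.745, 0.667, 0.0, 0.0]
wrist_force: [0.2, 0.7, -1.5]
width: 0.0138
grip_force: 58.0
```

```bash
python3 - <<'E'
from h import *
s=get_state();print(s['position'],s['wrist_force'],s['grip_force'],s['joint_vel'].round(3))
if abs(s['wrist_force']).max()<5 and s['grip_force']>30: print(job_done())
E
```

```text
[0.48682251 0.12001147 0.10798726] [ 0.19840307  0.69896664 -1.54896083] 57.997979521751404 [-0.001  0.     0.    -0.002  0.     0.   ]
the job is handed in; nothing more can be done
None
```

I handed the job in after about 10 s with the drawer pulled to its stop and the lid held level by its grip, about 30 mm above its seat. The wrist force showed no sign of contact with the unit, and no verdict came back.

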